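Seat the pivot arm and snap its retaining clip home

ROBOT

A 7-joint arm with a two-finger parallel gripper is mounted at the origin on the work surface. World frame = base frame: x ahead of the robot, y to its left, z up, the work surface at z = 0. Lengths are in m, angles in rad, forces in N, time in s.
With the tool pointing down it reaches from about 0.425 to 1.025 m from the base axis. Payload 3.6 kg.
Tool frame: the origin (TCP) lies between the finger pads; the fingertips stand 17 mm ahead of it and the grasp point (between the pads) lies 2 mm behind it (bot.tips_ahead is the distance from the TCP to the fingertips, in m); z points along the fingers, y is the line along which they close (so a half turn about z gives the same grasp; the last joint's range is limited). The gripper opens to 85 mm and grips with 20 to 120 N. Pads are 22 mm wide; open, the fingers measure 114 mm over their backs; the gripper's body (76 mm by 85 mm) begins 54 mm behind the grasp point. The pads swing forward as they close: fully open they stand 13 mm farther back than shut.
Start: joints at [1.244, 0.591, 0.048, 1.609, -0.033, 0.943, -0.034], TCP at [0.168, -0.705, 0.248] pointing down, gripper open.
Joint ranges: [-2.69, 2.69], [-0.47, 2.24], [-1.27, 1.36], [0.19, 2.51], [-1.53, 4.68], [0.08, 2.07], [-3.09, 3.09]. Speed limits (rad/s): [2.57, 2.57, 3.14, 3.14, 3.14, 3.14, 3.14].

INTERFACE

Orientations are given as a 3x3 rotation matrix whose columns are the frame's x, y, z axes.
In Python, from plant import bot gives the robot as it stands.
- The arm moves only by the shell command python3 -m pendant 'ROWS'. ROWS is JSON, one flat list of numbers, 5 for each row, row after row: the shift along the tool's x, y, z in m, then the turn about the tool's z in rad, then the finger opening in m, from 0 to 0.0854. In form: [tx, ty, tz, yaw, fingers, tx, ty, tz, yaw, fingers, ...]. A call has 1 to 10 rows; each row shifts and turns the commanded pose from where the row before left it, along the tool's axes as they then stand; what a row does not reach is not made up. A row lasts 1/12 s, in which the tool goes at most 41.7 mm and 7.16 degrees, less where a joint would pass 70% of its speed; a pose out of reach is approached as far as the arm can. A call is refused whole if a number of a shift passes 0.0417 or a number of a turn 0.125, either way. A call with a gripper value outside its range is refused whole. The fingers move at their own pace and stop on an object; the grip force is fixed at half the most. Time passes only in rows, so rows that do not move let the fingers close. It gives the time, the measured TCP pose, the force, the opening and the grip force at its end, in the units of the state.
- bot.observe(): the state, without advancing time (a new reading comes with each control period).
- bot.read_camera(name): name is "side" or "top"; returns a dict with "pixels" (420x560x3 uint8, red, green, blue), "fx", "fy", "cx", "cy" (pixels), "cam_to_world" (4x4, takes a point from camera to world coordinates). Camera axes: x right, y down, z forward; pixel columns grow to the right and rows downward; lengths in m; the calibration is good to about 2 mm. A picture is of the moment at which its call begins. There is no depth.
- bot.close_job(): hands the job in; it is judged then, once.
The state is a dict: "t": time; "joints": joint angles; "dq": joint speeds; "effort": joint torques, N m; "tcp_pos": TCP position; "tcp_rot": TCP orientation; "ft_force": force on the tool from outside, world axes, zero at the start; "wrist_torque": the same for the moment, N m; "gripper_width": opening from 0.0 (shut) to 1.0 (fully open); "grip_force": force on a finger pad.
Only numpy, scipy, OpenCV 4.12 (cv2) and the standard library are available. Lean on these libraries where they do the work, as an engineer would, in place of code of your own. Each camera call takes 0.05 s, during which the arm holds its last target. There are 200 camera calls.

TASK

Press the arm on the ring frame's pivot pin gently down until it is fully seated and the pin's groove shows above it, then take the open steel clip from the tray by its tab and push it sideways into that groove until it snaps fully home round the pin, and let go. Feel your way: press the arm and push the clip with moderate force only (the clip snaps in at some 12 newtons; never use over 40), and do not knock the other things on the bench about.

Things in the scene. Friction and masses are not known exactly. Their poses are not given: they have to be found in the camera images.
- frame: Fixed piece of aluminium ring frame (curved rail 46 mm wide, 30 mm high, 290 mm long) carrying a pivot post: a steel shoulder, on it the aluminium pivot arm, and a vertical steel pin of 26 mm diameter sticking up out of the arm's hub. Origin on the pin's axis at table height; z up; the pivot arm points to -y, x to the inside of the ring's curve.
- groove (a point): On the pin's axis at the NOMINAL floor of its groove, 68 mm above the table. The groove is 18 mm in diameter and 8.5 mm high, under a 10.5 mm high head of 26 mm diameter. Its floor is the top face of the seated arm. Pin, groove and arm really sit up to 4 mm higher or lower than nominal (hidden shims): find the face by touch.
- hub (a joint): How far the pivot arm stands above its seat, m: 0 = seated; starts at 0.009 to 0.013, hiding the groove. It slides down the pin without turning, needs about 6 N and stays where left. It is a round hub (68 mm diameter, 16 mm thick) with a flat 30 mm wide bar to frame -y ending 115 mm from the axis; tops flush, one flat face to press on, nominally 68 mm up when seated.
- clip: Loose open steel spring clip lying flat in the tray, 6 mm thick, 67 mm long, 40 mm wide, about 0.1 kg. Origin: centre of its seat (comes onto the pin's axis), at its underside; x points out of the open mouth (the way to push), z up. Prongs reach x = 13 mm; their lips leave a 12 mm mouth that springs open over the 18 mm groove. The bridge behind the seat is at x = -9.5 mm.
- tab (a point): Middle of the clip's upright gripping tab, 42 mm behind the seat and 25 mm above the underside. The tab is 24 mm long along clip x, 10 mm thick across (clip y) and reaches 42 mm above the underside. Pushed in lying on the arm's face, from any side, the clip needs about 8 to 16 N until its lips pass the middle of the pin; then it snaps in by itself and the push drops.
- tray: Fixed grey tray 220 x 180 mm; origin at the centre of its underside, inner floor 5 mm above the table, rim 12 mm high.
- driver: Bystander: cordless driver; origin at the centre of its underside. Leave it where it is.
- screwdriver: Bystander: screwdriver; origin at the centre of its underside. Leave it where it is.
- spanner: Bystander: spanner; origin at the centre of its underside. Leave it where it is.
- grease: Bystander: grease can; origin at the centre of its underside. Leave it where it is.
- bin: Bystander: small blue bin; origin at the centre of its underside. Leave it where it is.
- spare_arm: Bystander: spare flat aluminium arm; origin at the centre of its underside. Leave it where it is.
- washer: Bystander: plain closed steel washer, 34 mm across, in the tray; origin at the centre of its underside. Leave it where it is.
- standoff: Bystander: small square brass standoff, 16 x 16 x 35 mm, in the tray; origin at the centre of its underside. Leave it where it is.
Not all that is in view belongs to the job. Leave any orange or red look-alike of the clip alone.

How it is judged:
By the outcome, as a careful person would: the job done as asked, in the order asked, and still so for the second after the job is handed in, with the robot touching nothing.
It also fails if it takes over 72 s, if anything falls off the work surface, if the arm or the gripper's body presses on something with over 40 N, if the wrist force passes 120 N, or if a joint passes its speed limit or range.

## Working session

There is one attempt and no reset: what is moved stays moved. The work goes in short steps, Python scripts to look and compute and a shell command to move; the robot and the scene stay as the last step left them, time stands still between calls to the robot, and variables do not carry over. Pictures are saved under pics/ and viewed, at most 10 in all, crops included, and the job is handed in when it is done.

```bash
ls; mkdir -p pics; python3 - <<'E'
from plant import bot
import cv2,numpy as np
for n in("top","side"):
    c=bot.read_camera(n); cv2.imwrite(f"pics/{n}0.png",c["pixels"][:,:,::-1])
    print(n,c["fx"],c["fy"],c["cx"],c["cy"]);print(np.round(c["cam_to_world"],4).tolist())
s=bot.observe();print(s["t"],s["tcp_pos"],np.round(s["tcp_rot"],3).tolist(),s["ft_force"],s["gripper_width"])
E
```

```text
pics
top 523.6524178377906 523.6524178377906 280.4283415346082 205.72437181761225
[[0.1056, -0.9683, 0.2265, 0.3144], [-0.9944, -0.1039, 0.0192, -0.0549], [0.005, -0.2272, -0.9738, 1.1761], [0.0, 0.0, 0.0, 1.0]]
side 416.16549961138134 416.16549961138134 280.3948401962021 213.20121045034927
[[-0.7285, -0.3664, 0.5788, 0.0618], [-0.685, 0.3998, -0.6091, 0.5005], [-0.0082, -0.8402, -0.5422, 0.552], [0.0, 0.0, 0.0, 1.0]]
0.1 [ 0.16778484 -0.70457476  0.24723539] [[0.973, 0.232, -0.001], [0.232, -0.973, 0.002], [-0.0, -0.002, -1.0]] [0.67293014 0.24627412 0.35379069] 0.9982036944395669
```

View pics/top0.png

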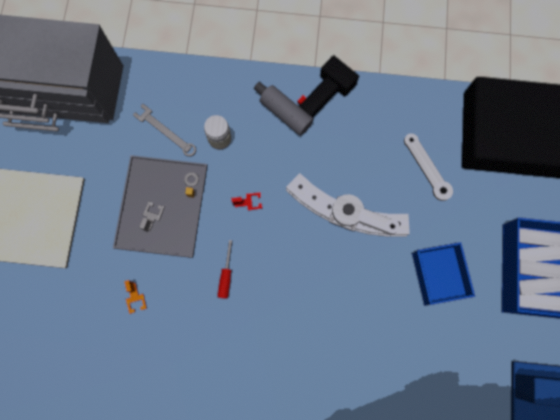

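View pics/side0.png

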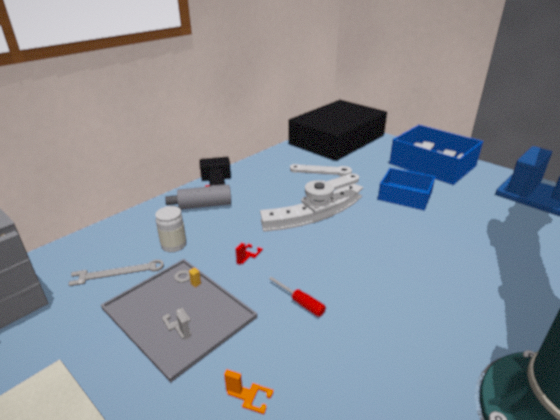

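Top view: the candidates are the grey clip in the tray (150,217), the red one (248,201) and the orange one (135,297). The grey steel one lying in the tray fits the description. The pin is at (348,209), with the pivot arm pointing to about (393,226). I'll check these in one enlarged crop.

```bash
cat > h.py <<'E'
from plant import bot
import cv2,numpy as np
def ray(c,u,v,z):
    T=np.array(c["cam_to_world"]);d=T[:3,:3]@[(u-c["cx"])/c["fx"],(v-c["cy"])/c["fy"],1]
    return T[:3,3]+d*(z-T[2,3])/d[2]
def proj(c,p):
    T=np.array(c["cam_to_world"]);q=T[:3,:3].T@(np.array(p)-T[:3,3]);return q[0]/q[2]*c["fx"]+c["cx"],q[1]/q[2]*c["fy"]+c["cy"]
def crop(c,u,v,w,h,k):
    return cv2.resize(c["pixels"][v:v+h,u:u+w,::-1],None,fx=k,fy=k,interpolation=cv2.INTER_CUBIC)
E
python3 - <<'E'
from h import *
t=bot.read_camera("top");s=bot.read_camera("side")
a=crop(t,125,190,50,50,6);b=crop(t,280,165,140,80,5.7)
b=cv2.resize(b,(500,286))
d=crop(s,150,295,60,50,5)
e=crop(s,255,165,115,65,4.3)
im=np.zeros((600,800,3),np.uint8)
for x,(u,v) in((a,(0,0)),(b,(300,0)),(d,(0,300)),(e,(300,300))):
    im[v:v+x.shape[0],u:u+x.shape[1]]=x[:600-v,:800-u]
cv2.imwrite("pics/crop1.png",im)
E
```

```text
(no output)
```

View pics/crop1.png

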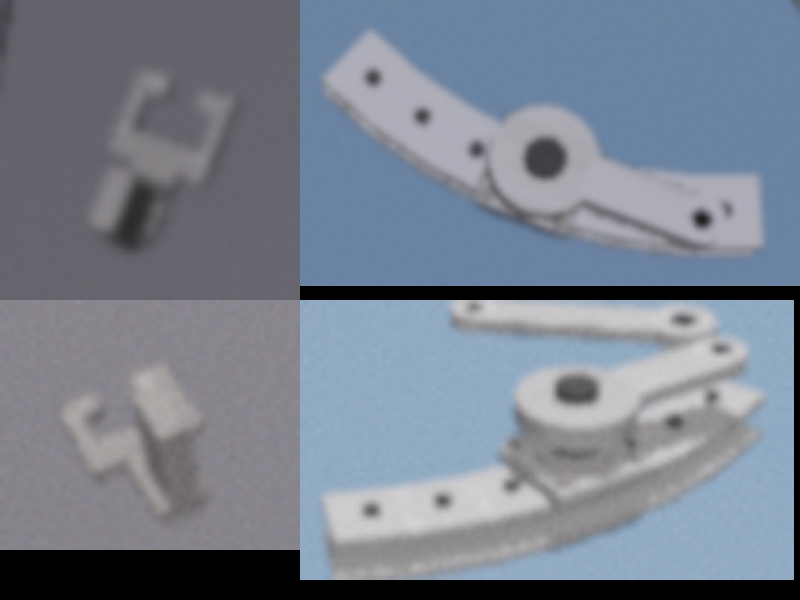

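The crop confirms it: the grey clip is open at the top, with its mouth towards the upper right (tips near top-image (149,202) and (164,206)) and its upright tab at the lower left (143,223). Pin top is at (348.6,209.2) and the arm-end hole at (392.6,226).

```bash
cat > m1.py <<'E'
from h import *
from scipy.optimize import least_squares
t=bot.read_camera("top");s=bot.read_camera("side")
T=lambda x,y:(125+x/6,190+y/6)
S=lambda x,y:(150+x/5,295+(y-300)/5)
S2=lambda x,y:(255+(x-300)/4.3,165+(y-300)/4.3)
def fit(obs,p0):
    f=lambda p:np.concatenate([np.subtract(proj(c,[p[0]+np.cos(p[2])*m[0]-np.sin(p[2])*m[1],p[1]+np.sin(p[2])*m[0]+np.cos(p[2])*m[1],m[2]]),uv) for c,m,uv in obs])
    r=least_squares(f,p0,loss="soft_l1");return r.x,np.round(r.fun.reshape(-1,2),1).tolist()
# clip: tips' outer corners (top), tab top centre(top), tips in side
obs=[(t,(13,20,11),T(140,70)),(t,(13,-20,11),T(237,95)),(t,(-42,0,47),T(112,200)),
     (s,(-42,0,47),S(155,385)),]
obs=[(c,np.array(m)/1000,uv) for c,m,uv in obs]
x,r=fit(obs,[.3,.2,0]);print("clip",x,r)
tab=x[:2]-0.042*np.array([np.cos(x[2]),np.sin(x[2])]);print("tab",tab)
for z in(.083,.087,.091): print("pin",z,ray(t,348.6,209.2,z), "side proj",proj(s,ray(t,348.6,209.2,z)),S2(577,385))
print("armhole",ray(t,392.6,226,.079),"armhole side",ray(s,*S2(720,349),.079))
for n,uv in dict(driver=(300,100),grease=(217,132),red=(248,201),screw1=(229,242),screw2=(225,285),washer=(191,179),stand=(190,190),bin=(443,273)).items(): print(n,ray(t,*uv,.02)[:2].round(3))
E
python3 m1.py
```

```text
clip [ 0.54857767  0.25323722 -0.21785678] [[-0.1, -1.3], [0.1, -0.0], [-0.2, -1.0], [2.6, 3.1]]
tab [0.50757043 0.262315  ]
pin 0.083 [ 0.57659027 -0.17931453  0.083     ] side proj (np.float64(321.09556462057515), np.float64(184.63426645719875)) (319.4186046511628, 184.7674418604651)
pin 0.087 [ 0.57563079 -0.1788591   0.087     ] side proj (np.float64(321.3753741611308), np.float64(183.32380076398928)) (319.4186046511628, 184.7674418604651)
pin 0.091 [ 0.57467131 -0.17840368  0.091     ] side proj (np.float64(321.6569328998942), np.float64(182.00514284031775)) (319.4186046511628, 184.7674418604651)
armhole [ 0.55090186 -0.27600887  0.079     ] armhole side [ 0.55028889 -0.26885548  0.079     ]
driver [ 0.845 -0.051]
grease [0.744 0.134]
red [0.586 0.042]
screw1 [0.488 0.073]
screw2 [0.393 0.07 ]
washer [0.624 0.178]
stand [0.598 0.177]
bin [ 0.47  -0.405]
```

The clip tab is at (0.508, 0.262) with its mouth at yaw -0.22. The pin is at (0.576, -0.179), and the arm points along (-0.25, -0.97). I'll shut the fingers and go above the bar about 45 mm from the pin, at (0.565, -0.223).

```bash
python3 -c "
from plant import bot;print(bot.tips_ahead)"
python3 -m pendant '[0.0277,-0.0209,0,0,0, 0.0277,-0.0209,0,0,0, 0.0277,-0.0209,0,0,0, 0.0277,-0.0209,0,0,0, 0.0277,-0.0209,0,0,0, 0.0277,-0.0209,0,0,0, 0.0277,-0.0209,0,0,0, 0.0277,-0.0209,0,0,0, 0.0277,-0.0209,0,0,0]'
python3 -m pendant '[0.0277,-0.0209,0.01,0,0, 0.0277,-0.0209,0.01,0,0, 0.0277,-0.0209,0.01,0,0, 0.0277,-0.0209,0.01,0,0, 0.0277,-0.0209,0.01,0,0, 0.0277,-0.0209,0.01,0,0, 0.0277,-0.0209,0.01,0,0, 0.0277,-0.0209,0.01,0,0, 0.0277,-0.0209,0,0,0, 0,0,0,0,0]'
```

```text
0.017
t: 1.05
tcp_pos: [0.3678, -0.4632, 0.2485]
tcp_rot: [[0.973, 0.232, 0.0], [0.232, -0.973, -0.0], [0.0, 0.0, -1.0]]
ft_force: [0.9, -0.2, -0.5]
gripper_width: -0.001
grip_force: 0.0
t: 1.88
tcp_pos: [0.572, -0.2146, 0.1678]
tcp_rot: [[0.97, 0.243, 0.004], [0.243, -0.97, 0.005], [0.006, -0.004, -1.0]]
ft_force: [1.2, 0.9, -0.0]
gripper_width: 0.0
grip_force: 0.0
```

```bash

python3 -m pendant '[0,0,0.012,0,0, 0,0,0.012,0,0, 0,0,0.012,0,0, 0,0,0.010,0,0, 0,0,0,0,0, 0,0,0,0,0]'
python3 - <<'E'
from h import *
t=bot.read_camera("top");s=bot.read_camera("side")
a=crop(t,300,160,130,100,4.5);b=crop(s,265,120,130,110,4.5)
im=np.zeros((500,1180,3),np.uint8)
im=np.zeros((500,800,3),np.uint8);a=cv2.resize(a,(400,308));b=cv2.resize(b,(400,338));im[:308,:400]=a;im[:338,400:]=b
cv2.imwrite("pics/press1.png",im)
E
```

```text
t: 2.38
tcp_pos: [0.5644, -0.2247, 0.1211]
tcp_rot: [[0.973, 0.23, -0.003], [0.23, -0.973, 0.0], [-0.002, -0.001, -1.0]]
ft_force: [0.2, -0.2, -0.2]
gripper_width: -0.002
grip_force: 0.0
```

View pics/press1.png

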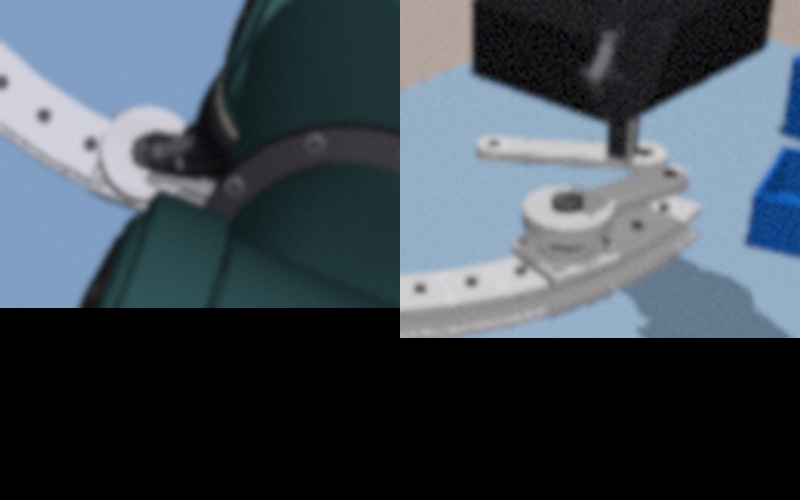

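The shut fingertips (side crop about (622,155)) stand above the bar just beyond the hub. I'll feel my way down.

```bash

python3 -m pendant '[0,0,0.006,0,0, 0,0,0.006,0,0, 0,0,0.003,0,0, 0,0,0,0,0, 0,0,0,0,0]'
for i in 1 2 3; do python3 -m pendant '[0,0,0.001,0,0, 0,0,0.001,0,0, 0,0,0,0,0]' | grep -E "tcp_pos|ft_f"; done
```

```text
t: 2.9
tcp_pos: [0.5656, -0.2237, 0.107]
tcp_rot: [[0.973, 0.232, -0.001], [0.232, -0.973, 0.0], [-0.001, -0.0, -1.0]]
ft_force: [0.4, -0.1, 0.2]
gripper_width: -0.002
grip_force: 0.0
tcp_pos: [0.5659, -0.2238, 0.1053]
ft_force: [-0.3, 0.1, -0.3]
tcp_pos: [0.5658, -0.2237, 0.1032]
ft_force: [0.4, -0.2, -0.2]
tcp_pos: [0.5657, -0.2238, 0.1011]
ft_force: [0.3, 0.0, 0.5]
```

```bash

for i in 1 2 3 4; do python3 -m pendant '[0,0,0.001,0,0, 0,0,0.001,0,0, 0,0,0,0,0]' | grep -E "tcp_pos|ft_f"; done
```

```text
tcp_pos: [0.5657, -0.2237, 0.0991]
ft_force: [0.8, -0.1, -0.5]
tcp_pos: [0.5657, -0.2238, 0.0971]
ft_force: [0.2, -0.1, 1.0]
tcp_pos: [0.5658, -0.2238, 0.0951]
ft_force: [0.0, -0.8, 0.4]
tcp_pos: [0.5659, -0.2238, 0.0937]
ft_force: [-0.2, 0.4, 3.9]
```

```bash

for i in 1 2 3 4; do python3 -m pendant '[0,0,0.001,0,0, 0,0,0.001,0,0, 0,0,0,0,0]' | grep -E "tcp_pos|ft_f"; done
```

```text
tcp_pos: [0.5659, -0.2238, 0.0917]
ft_force: [-0.7, 0.8, 5.0]
tcp_pos: [0.5659, -0.2238, 0.0897]
ft_force: [-0.8, -0.4, 4.4]
tcp_pos: [0.5659, -0.2238, 0.0876]
ft_force: [-0.9, -0.5, 4.5]
tcp_pos: [0.5659, -0.2238, 0.0856]
ft_force: [-1.1, 1.4, 4.1]
```

Now about 9 mm down; I'll use finer steps towards the seat.

```bash

for i in 1 2 3; do python3 -m pendant '[0,0,0.001,0,0, 0,0,0,0,0]' | grep -E "tcp_pos|ft_f"; done
```

```text
tcp_pos: [0.5659, -0.2238, 0.0846]
ft_force: [-1.7, 0.2, 3.7]
tcp_pos: [0.5659, -0.2238, 0.0836]
ft_force: [-1.3, 1.2, 3.7]
tcp_pos: [0.5659, -0.2239, 0.0834]
ft_force: [-2.2, 1.4, 10.8]
```

```bash

for i in 1 2; do python3 -m pendant '[0,0,0.0008,0,0, 0,0,0,0,0]' | grep -E "tcp_pos|ft_f"; done
```

```text
tcp_pos: [0.5659, -0.2239, 0.0833]
ft_force: [-3.4, 2.3, 15.6]
tcp_pos: [0.5659, -0.2239, 0.0833]
ft_force: [-5.0, 2.1, 21.7]
```

Seated: travel about 11 mm, force rising sharply, face at about z = 0.0663. Next I retreat, open to 40 mm and go above the tab.

```bash

python3 -m pendant '[0,0,-0.003,0,0, 0,0,-0.03,0,0, 0,0,-0.03,0,0, 0,0,-0.03,0,0, 0,0,-0.025,0,0.04]'
python3 -m pendant '[0.0037,-0.0324,0,0,0.04, 0.0037,-0.0324,0,0,0.04, 0.0037,-0.0324,0,0,0.04, 0.0037,-0.0324,0,0,0.04, 0.0037,-0.0324,0,0,0.04, 0.0037,-0.0324,0,0,0.04, 0.0037,-0.0324,0,0,0.04, 0.0037,-0.0324,0,0,0.04]'
python3 -m pendant '[0.0037,-0.0324,0,0,0.04, 0.0037,-0.0324,0,0,0.04, 0.0037,-0.0324,0,0,0.04, 0.0037,-0.0324,0,0,0.04, 0.0037,-0.0324,0,0,0.04, 0.0037,-0.0324,0,0,0.04, 0.0037,-0.0324,0,0,0.04]'
python3 -m pendant '[0,0,0,0.113,0.04,0,0,0,0.113,0.04,0,0,0,0.113,0.04,0,0,0,0.113,0.04,0,0,0,0,0.04]'
python3 - <<'E'
from h import *
t=bot.read_camera("top");s=bot.read_camera("side");o=bot.observe()
print(o["joints"],o["tcp_pos"])
a=crop(t,100,150,150,110,2.66);b=crop(s,100,190,150,170,2.66);d=crop(s,260,160,110,70,5);e=crop(t,280,165,140,80,2.8)
im=np.zeros((600,800,3),np.uint8)
def put(x,u,v):
    x=x[:600-v,:800-u];im[v:v+x.shape[0],u:u+x.shape[1]]=x
put(e,0,300);put(b,400,0);put(a,0,0);put(d[:,:400],400,300);cv2.imwrite("pics/tab1.png",im)
E
```

```text
t: 6.9
tcp_pos: [0.5661, -0.2239, 0.2002]
tcp_rot: [[0.973, 0.232, 0.001], [0.232, -0.973, -0.0], [0.001, 0.001, -1.0]]
ft_force: [0.4, 0.5, 0.4]
gripper_width: 0.124
grip_force: 0.0
t: 7.57
tcp_pos: [0.5341, 0.0367, 0.1983]
tcp_rot: [[0.973, 0.232, -0.0], [0.232, -0.973, -0.0], [-0.0, 0.0, -1.0]]
ft_force: [0.4, -0.1, -0.1]
gripper_width: 0.471
grip_force: 0.0
t: 8.15
tcp_pos: [0.5067, 0.2634, 0.1983]
tcp_rot: [[0.973, 0.232, -0.0], [0.232, -0.973, -0.0], [-0.0, 0.0, -1.0]]
ft_force: [1.4, 0.0, 0.2]
gripper_width: 0.465
grip_force: 0.0
t: 8.57
tcp_pos: [0.5069, 0.2621, 0.1982]
tcp_rot: [[0.976, -0.218, -0.0], [-0.218, -0.976, -0.001], [-0.0, 0.001, -1.0]]
ft_force: [-0.6, -0.1, 0.1]
gripper_width: 0.471
grip_force: 0.0
[-0.6425086   0.46540805  0.11666273  2.00701553 -0.08331691  0.67401288
 -2.25881042] [0.50702365 0.26187085 0.19833668]
```

View pics/tab1.png

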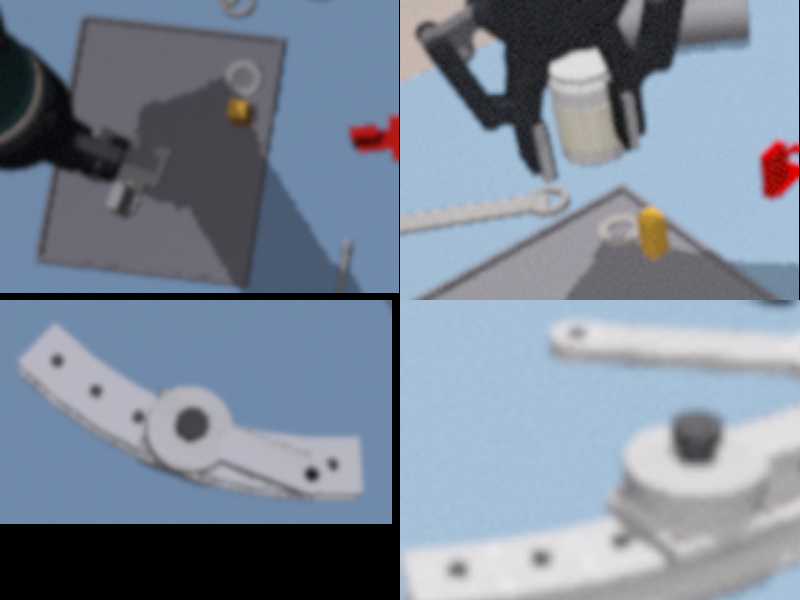

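The arm is now down and the pin head stands proud. The open fingers hang above the tray. I'll go lower and look again.

```bash

python3 -m pendant '[0,0,0.03,0,0.04, 0,0,0.03,0,0.04, 0,0,0.03,0,0.04, 0,0,0.026,0,0.04, 0,0,0.008,0,0.04, 0,0,0,0,0.04, 0,0,0,0,0.04]'
python3 - <<'E'
from h import *
t=bot.read_camera("top");s=bot.read_camera("side")
a=crop(t,125,180,80,80,5);b=crop(s,120,250,110,100,4)
im=np.zeros((400,800,3),np.uint8)
im[:,:400]=a;im[:400,400:]=b[:,:400]
cv2.imwrite("pics/tab2.png",im)
E
```

```text
t: 9.25
tcp_pos: [0.5076, 0.2618, 0.075]
tcp_rot: [[0.976, -0.216, 0.0], [-0.216, -0.976, 0.0], [0.0, -0.0, -1.0]]
ft_force: [-0.3, 0.6, 0.4]
gripper_width: 0.471
grip_force: 0.0
```

View pics/tab2.png

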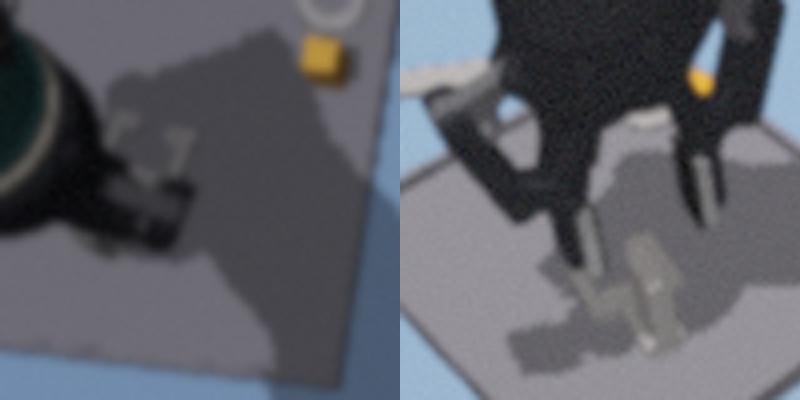

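```bash
python3 - <<'E'
from h import *
t=bot.read_camera("top");s=bot.read_camera("side")
c0,s0=np.cos(-.218),np.sin(-.218)
for cx,cy in((.5076,.2623),):
  for z in(.047,.005):
   for x,y in((12,5),(12,-5),(-12,-5),(-12,5)):
    p=[cx+(c0*x-s0*y)/1000,cy+(s0*x+c0*y)/1000,z]
    u,v=proj(s,p);a,b=proj(t,p)
    print(z,x,y,"tab2 side crop",round((u-120)*4+400),round((v-250)*4),"crop1 side",round((u-150)*5),round((v-295)*5+300),"crop1 top",round((a-125)*6),round((b-190)*6))
E
```

```text
0.047 12 5 tab2 side crop 631 248 crop1 side 139 385 crop1 top 110 160
0.047 12 -5 tab2 side crop 654 237 crop1 side 168 372 crop1 top 136 168
0.047 -12 -5 tab2 side crop 678 273 crop1 side 197 417 crop1 top 111 229
0.047 -12 5 tab2 side crop 655 284 crop1 side 168 430 crop1 top 86 220
0.005 12 5 tab2 side crop 645 318 crop1 side 157 473 crop1 top 138 182
0.005 12 -5 tab2 side crop 667 308 crop1 side 184 460 crop1 top 163 191
0.005 -12 -5 tab2 side crop 691 344 crop1 side 213 505 crop1 top 139 250
0.005 -12 5 tab2 side crop 668 355 crop1 side 185 519 crop1 top 114 241
```

The projected tab corners match the picture within about 2 mm, so I'll descend, grip and lift a little.

```bash

python3 -m pendant '[0,0,0.012,0,0.04, 0,0,0.012,0,0.04, 0,0,0.012,0,0.04, 0,0,0.008,0,0.04, 0,0,0,0,0.04, 0,0,0,0,0.04]'
python3 -m pendant '[0,0,0,0,0.0, 0,0,0,0,0,0,0,0,0,0, 0,0,0,0,0, 0,0,0,0,0,0,0,0,0,0]'
```

```text
t: 9.95
tcp_pos: [0.5066, 0.2614, 0.0295]
tcp_rot: [[0.976, -0.216, -0.002], [-0.216, -0.976, -0.001], [-0.002, 0.002, -1.0]]
ft_force: [0.2, -0.1, 0.2]
gripper_width: 0.468
grip_force: 0.0
t: 10.45
tcp_pos: [0.5076, 0.262, 0.0312]
tcp_rot: [[0.976, -0.216, 0.001], [-0.216, -0.976, 0.001], [0.001, -0.001, -1.0]]
ft_force: [-0.7, -1.5, 3.1]
gripper_width: 0.107
grip_force: 59.0
```

Gripped (opening 9 mm, 59 N). I'll lift it and triangulate the pin head.

```bash

python3 -m pendant '[0,0,-0.005,0,0, 0,0,-0.025,0,0, 0,0,-0.03,0,0, 0,0,-0.03,0,0, 0,0,-0.03,0,0, 0,0,0,0,0]'
python3 - <<'E'
from h import *
from scipy.optimize import least_squares
cs={n:bot.read_camera(n) for n in("top","side")};ob={}
for n,(u,v) in dict(top=(348,209),side=(319,185)).items():
    g=cv2.cvtColor(cs[n]["pixels"],cv2.COLOR_RGB2GRAY)[v-14:v+15,u-14:u+15]
    k,l,st,ce=cv2.connectedComponentsWithStats((g<115).astype(np.uint8))
    i=l[14,14];print(n,i,st[i],ce[i]);ob[n]=ce[i]+[u-14,v-14]
    g=cv2.resize(g,None,fx=12,fy=12,interpolation=cv2.INTER_CUBIC);cv2.imwrite(f"pics/_{n}.png",g)
print(ob, ray(cs["top"],*ob["top"],.0853))
# cylinder head silhouettes: side centre taken as mid-height of head
f=lambda p:np.concatenate([np.subtract(proj(cs["top"],[*p,.0853]),ob["top"]),np.subtract(proj(cs["side"],[*p,.081]),ob["side"])])
r=least_squares(f,[.576,-.179]);print(r.x,r.fun)
a=cv2.imread("pics/_top.png");b=cv2.imread("pics/_side.png");c=crop(cs["side"],100,170,140,140,2.5)
im=np.zeros((350,698+100,3),np.uint8);im[:348,:348]=a;im[:348,348:696]=b
im[:,448:]=0;im[:348,348:548]=b[:,74:274];im[:,548:798]=crop(cs["side"],130,180,100,140,2.5)
cv2.imwrite("pics/pin.png",im)
E
```

```text
t: 10.95
tcp_pos: [0.5102, 0.2632, 0.1561]
tcp_rot: [[0.976, -0.217, 0.008], [-0.217, -0.976, 0.005], [0.007, -0.007, -1.0]]
ft_force: [-0.1, -0.2, -0.6]
gripper_width: 0.105
grip_force: 58.7
top 1 [  9   9  11  11 104] [14.02884615 13.95192308]
side 1 [10 13  9  8 63] [13.82539683 16.33333333]
{'top': array([348.02884615, 208.95192308]), 'side': array([318.82539683, 187.33333333])} [ 0.57645053 -0.17779669  0.0853    ]
[ 0.57710483 -0.17552831] [-1.03446421 -0.40721127  1.03658133 -1.43073512]
```

View pics/pin.png

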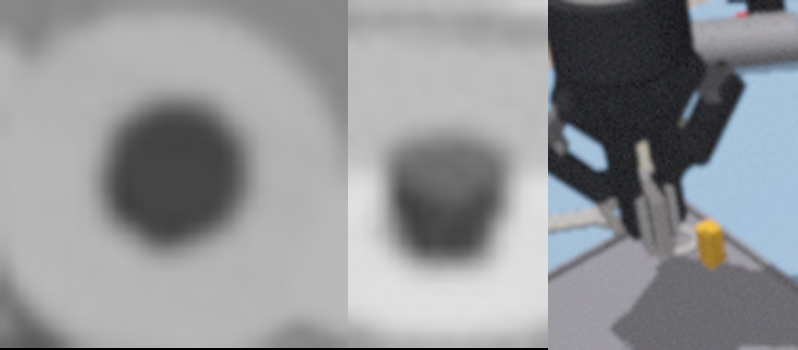

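The pin axis is at about (0.577, -0.177), and the clip hangs cleanly from its tab between the pads. I'll move to 40 mm before the pin, along the clip's own x.

```bash

python3 -m pendant '[0.0058,0.0295,0,0,0, 0.0058,0.0295,0,0,0, 0.0058,0.0295,0,0,0, 0.0058,0.0295,0,0,0, 0.0058,0.0295,0,0,0, 0.0058,0.0295,0,0,0, 0.0058,0.0295,0,0,0]' | grep -E "tcp_pos|width"
python3 -m pendant '[0.0058,0.0295,0,0,0, 0.0058,0.0295,0,0,0, 0.0058,0.0295,0,0,0, 0.0058,0.0295,0,0,0, 0.0058,0.0295,0,0,0, 0.0058,0.0295,0,0,0, 0.0058,0.0295,0,0,0, 0,0,0,0,0, 0,0,0,0,0, 0,0,0,0,0]'
```

```text
tcp_pos: [0.5004, 0.0499, 0.1491]
gripper_width: 0.103
t: 12.47
tcp_pos: [0.4959, -0.1583, 0.1494]
tcp_rot: [[0.976, -0.217, -0.003], [-0.217, -0.976, 0.001], [-0.003, -0.001, -1.0]]
ft_force: [-0.0, 0.4, -1.0]
gripper_width: 0.108
grip_force: 58.8
```

```bash

python3 -m pendant '[0,0,0.012,0,0, 0,0,0.012,0,0, 0,0,0.012,0,0, 0,0,0.01,0,0, 0,0,0.006,0,0, 0,0,0,0,0, 0,0,0,0,0]'
python3 - <<'E'
from h import *
t=bot.read_camera("top");s=bot.read_camera("side")
im=np.zeros((400,800,3),np.uint8)
im[:,:400]=crop(t,310,175,80,80,5);im[:,400:]=crop(s,275,140,80,80,5)
cv2.imwrite("pics/pre.png",im)
E
```

```text
t: 13.05
tcp_pos: [0.4969, -0.1582, 0.0983]
tcp_rot: [[0.977, -0.215, -0.001], [-0.215, -0.977, 0.0], [-0.001, -0.0, -1.0]]
ft_force: [0.3, 1.7, -0.7]
gripper_width: 0.108
grip_force: 58.8
```

View pics/pre.png

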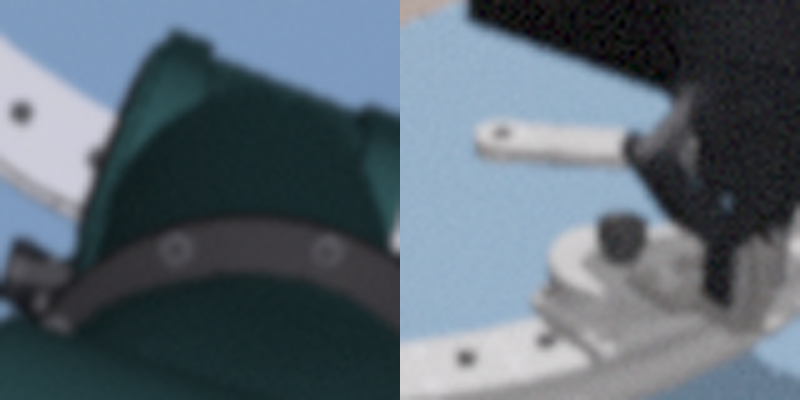

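The clip sits just right of the pin head (side crop about (660,265)), still slightly above the face. I'll feel down for the face.

```bash

for i in 1 2 3; do python3 -m pendant '[0,0,0.001,0,0, 0,0,0,0,0]' | grep -E "tcp_pos|ft_f"; done
for i in 1 2 3 4; do python3 -m pendant '[0,0,0.0005,0,0, 0,0,0,0,0]' | grep -E "tcp_pos|ft_f"; done
```

```text
tcp_pos: [0.4974, -0.159, 0.0981]
ft_force: [-0.6, 1.2, -0.9]
tcp_pos: [0.4971, -0.159, 0.0969]
ft_force: [-0.8, 0.3, -1.6]
tcp_pos: [0.497, -0.159, 0.0956]
ft_force: [0.1, 0.1, -1.3]
tcp_pos: [0.497, -0.159, 0.0951]
ft_force: [0.5, -0.2, -1.1]
tcp_pos: [0.497, -0.1589, 0.0946]
ft_force: [0.4, -0.1, -1.1]
tcp_pos: [0.4971, -0.1589, 0.0941]
ft_force: [-0.0, -0.2, -1.2]
tcp_pos: [0.4971, -0.1589, 0.0936]
ft_force: [-0.3, 0.2, -1.5]
```

```bash

for i in 1 2 3; do python3 -m pendant '[0,0,0.0005,0,0, 0,0,0,0,0]' | grep -E "tcp_pos|ft_f"; done
```

```text
tcp_pos: [0.497, -0.1589, 0.0931]
ft_force: [-0.5, 0.4, -1.5]
tcp_pos: [0.4971, -0.1589, 0.0926]
ft_force: [0.0, -0.7, -0.8]
tcp_pos: [0.4971, -0.159, 0.0923]
ft_force: [-0.5, 1.1, 1.2]
```

The clip touches the face at TCP z = 0.0925, as predicted (0.0926). Now I push in along tool x.

```bash

python3 -m pendant '[0.003,0,0,0,0, 0.003,0,0,0,0, 0.003,0,0,0,0, 0.003,0,0,0,0, 0,0,0,0,0]'| grep -E "tcp_pos|ft_f"
for i in 1 2 3 4; do python3 -m pendant '[0.001,0,0,0,0, 0.001,0,0,0,0, 0,0,0,0,0]' | grep -E "tcp_pos|ft_f"; done
```

```text
tcp_pos: [0.5102, -0.1618, 0.0923]
ft_force: [0.4, -0.2, 0.8]
tcp_pos: [0.5108, -0.162, 0.0923]
ft_force: [-0.7, 0.6, 4.0]
tcp_pos: [0.5129, -0.1625, 0.0923]
ft_force: [-1.2, 0.9, 3.7]
tcp_pos: [0.5148, -0.1629, 0.0923]
ft_force: [-1.3, 0.5, 5.8]
tcp_pos: [0.5163, -0.1633, 0.0924]
ft_force: [-2.6, -1.0, 5.9]
```

```bash

python3 -m pendant '[0.001,0,-0.0004,0,0, 0,0,0,0,0]' | grep -E "tcp_pos|ft_f"
for i in 1 2 3; do python3 -m pendant '[0.001,0,0,0,0, 0,0,0,0,0]' | grep -E "tcp_pos|ft_f"; done
```

```text
tcp_pos: [0.5178, -0.1635, 0.0924]
ft_force: [-0.7, 0.2, 2.0]
tcp_pos: [0.5184, -0.1637, 0.0924]
ft_force: [-0.2, 0.3, 2.9]
tcp_pos: [0.5198, -0.164, 0.0924]
ft_force: [-1.2, -0.5, 1.0]
tcp_pos: [0.5207, -0.1642, 0.0924]
ft_force: [-1.2, 0.2, 1.5]
```

```bash

for i in 1 2 3 4; do python3 -m pendant '[0.001,0,0,0,0, 0,0,0,0,0]' | grep -E "tcp_pos|ft_f"; done
```

```text
tcp_pos: [0.5209, -0.1642, 0.0925]
ft_force: [-2.6, 0.5, 2.8]
tcp_pos: [0.5213, -0.1645, 0.0925]
ft_force: [-4.9, 0.6, 4.4]
tcp_pos: [0.5218, -0.1648, 0.0925]
ft_force: [-5.6, 0.4, 5.9]
tcp_pos: [0.5223, -0.1652, 0.0925]
ft_force: [-6.1, 0.4, 6.4]
```

```bash

for i in 1 2 3 4; do python3 -m pendant '[0.001,0,0,0,0, 0,0,0,0,0]' | grep -E "tcp_pos|ft_f"; done
```

```text
tcp_pos: [0.5224, -0.1653, 0.0925]
ft_force: [-7.4, 0.9, 8.8]
tcp_pos: [0.5226, -0.1653, 0.0926]
ft_force: [-8.9, 1.0, 10.0]
tcp_pos: [0.5227, -0.1654, 0.0926]
ft_force: [-9.4, 1.3, 11.6]
tcp_pos: [0.5229, -0.1654, 0.0926]
ft_force: [-10.9, 1.8, 12.6]
```

```bash

python3 -m pendant '[0.001,0,-0.0006,0,0, 0,0,0,0,0]' | grep -E "tcp_pos|ft_f"
for i in 1 2 3; do python3 -m pendant '[0.001,0,0,0,0, 0,0,0,0,0]' | grep -E "tcp_pos|ft_f|rot"; done
```

```text
tcp_pos: [0.5236, -0.1656, 0.0927]
ft_force: [-10.4, 1.0, 10.3]
tcp_pos: [0.524, -0.1657, 0.0928]
tcp_rot: [[0.976, -0.218, -0.012], [-0.218, -0.976, 0.002], [-0.013, 0.0, -1.0]]
ft_force: [-11.6, 1.7, 12.4]
tcp_pos: [0.5247, -0.1658, 0.0928]
tcp_rot: [[0.976, -0.218, -0.013], [-0.218, -0.976, 0.003], [-0.013, 0.0, -1.0]]
ft_force: [-11.6, 2.3, 11.2]
tcp_pos: [0.5258, -0.1661, 0.0928]
tcp_rot: [[0.976, -0.218, -0.013], [-0.218, -0.976, 0.003], [-0.013, 0.0, -1.0]]
ft_force: [-11.9, 2.0, 11.4]
```

Advancing at about 12 N, which is the springing-open phase. I'll carry on.

```bash

python3 -m pendant '[0.001,0,-0.0003,0,0, 0,0,0,0,0]' | grep -E "tcp_pos|ft_f"
for i in 1 2 3; do python3 -m pendant '[0.001,0,0,0,0, 0,0,0,0,0]' | grep -E "tcp_pos|ft_f"; done
```

```text
tcp_pos: [0.5284, -0.1666, 0.0929]
ft_force: [-7.2, 0.7, 3.8]
tcp_pos: [0.5339, -0.1677, 0.0931]
ft_force: [-0.1, -2.2, -1.1]
tcp_pos: [0.5373, -0.1682, 0.0937]
ft_force: [0.8, -1.1, -2.3]
tcp_pos: [0.5376, -0.168, 0.0937]
ft_force: [1.3, -1.6, -0.6]
```

It snapped (force dropped to about 0) and the TCP is where full home was predicted. I'll push lightly to verify the stop.

```bash

for i in 1 2 3 4; do python3 -m pendant '[0.001,0,0,0,0, 0,0,0,0,0]' | grep -E "tcp_pos|ft_f"; done
```

```text
tcp_pos: [0.5378, -0.1679, 0.0936]
ft_force: [1.4, -0.9, -1.7]
tcp_pos: [0.5383, -0.168, 0.0935]
ft_force: [0.5, -2.4, -1.5]
tcp_pos: [0.5388, -0.168, 0.0934]
ft_force: [0.1, -0.3, -0.2]
tcp_pos: [0.5389, -0.168, 0.0933]
ft_force: [-1.7, 0.0, 0.1]
```

```bash

for i in 1 2 3; do python3 -m pendant '[0.0015,0,0,0,0, 0,0,0,0,0]' | grep -E "tcp_pos|ft_f"; done
```

```text
tcp_pos: [0.5391, -0.1681, 0.093]
ft_force: [-4.8, 1.6, 1.5]
tcp_pos: [0.5392, -0.1681, 0.0929]
ft_force: [-7.5, 1.7, 3.6]
tcp_pos: [0.5393, -0.1681, 0.093]
ft_force: [-9.7, 1.1, 6.8]
```

A hard stop at x = 0.539 means the bridge is against the groove. I'll relax the push, open and rise.

```bash

python3 -m pendant '[-0.002,0,0,0,0, -0.002,0,0,0,0, -0.0005,0,-0.0003,0,0, 0,0,0,0,0]' | grep -E "tcp_pos|ft_f"
python3 -m pendant '[0,0,0,0,0.035, 0,0,0,0,0.035, 0,0,0,0,0.035, 0,0,0,0,0.035, 0,0,0,0,0.035]'
python3 -m pendant '[0,0,-0.005,0,0.035, 0,0,-0.02,0,0.035, 0,0,-0.03,0,0.035, 0,0,-0.03,0,0.035, -0.02,0,-0.03,0,0.035, 0,0.03,-0.02,0,0.035,0,0,0,0,0.035]'
python3 -m pendant '[-0.01,-0.03,0,0,0.035, 0,-0.036,0,0,0.035, 0,-0.036,0,0,0.035, 0,-0.036,0,0,0.035, 0,-0.036,0,0,0.035, 0,-0.036,0,0,0.035, 0,-0.036,0,0,0.035, 0,-0.036,0,0,0.035,0,0,0,0,0.035]'
python3 - <<'E'
from h import *
t=bot.read_camera("top");s=bot.read_camera("side")
im=np.zeros((400,800,3),np.uint8)
im[:,:400]=crop(t,310,175,80,80,5);im[:,400:]=crop(s,275,145,80,80,5)
cv2.imwrite("pics/end.png",im)
E
```

```text
tcp_pos: [0.539, -0.1681, 0.0934]
ft_force: [-3.5, 1.2, -1.3]
t: 21.48
tcp_pos: [0.5412, -0.1687, 0.0942]
tcp_rot: [[0.976, -0.216, 0.002], [-0.216, -0.976, -0.0], [0.002, 0.0, -1.0]]
ft_force: [0.2, -0.1, -0.3]
gripper_width: 0.409
grip_force: 0.0
t: 22.07
tcp_pos: [0.5147, -0.1993, 0.2339]
tcp_rot: [[0.975, -0.222, 0.008], [-0.222, -0.975, -0.006], [0.009, 0.004, -1.0]]
ft_force: [1.1, -1.2, -0.3]
gripper_width: 0.41
grip_force: 0.0
t: 22.82
tcp_pos: [0.5672, 0.0942, 0.2294]
tcp_rot: [[0.979, -0.205, 0.004], [-0.205, -0.979, 0.006], [0.002, -0.007, -1.0]]
ft_force: [-0.2, 1.2, 0.1]
gripper_width: 0.412
grip_force: 0.0
```

View pics/end.png

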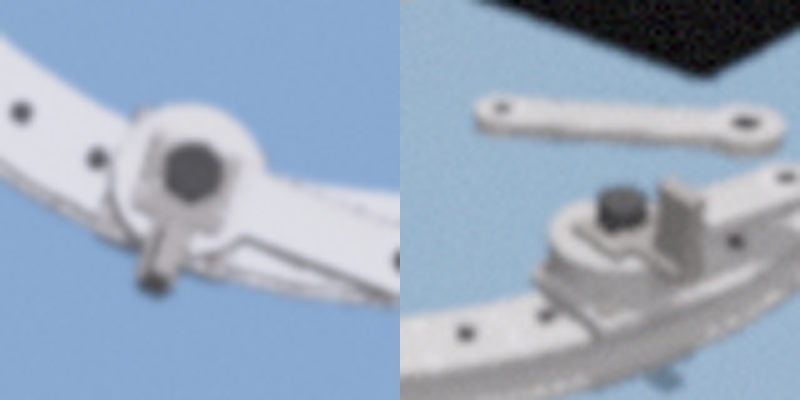

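The clip sits round the pin under its head (top crop about (190,175)), tab standing at lower left, flat on the seated arm. The robot is clear, so I'm handing in.

```bash
python3 -m pendant '[0,0,0,0,0.035, 0,0,0,0,0.035, 0,0,0,0,0.035]' | grep tcp_pos; python3 -c "
from plant import bot;print(bot.close_job())"
```

```text
tcp_pos: [0.5651, 0.082, 0.2288]
the job is handed in; nothing more can be done
None
```

The pivot arm is seated, the steel clip snapped fully home round the pin, the gripper let go and clear, and the job was handed in at about 23 s; readings stayed under 22 N for the press and about 17 N for the push.

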